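# Put the loaded tilt-out bin back over the shelf lip

## Task

The grey bin of baby things belongs in the empty bay of the white shelf, behind the bay's raised front lip. Take it by the upright tab at its far end, lift that end and rest it on the lip with the near end still standing on the worktop, let go, then push the bin from its near side over the lip until it drops level and square behind it, and go on pushing until you feel it press gently on the rubber stops at the back. Do not ram the lip or the stops, do not tip the bin steeply, keep everything in the bin, and leave the other things on the worktop alone.

Things in the scene. Friction and masses are not known exactly. Their poses are not given: they have to be found in the camera images.
- bin: Open grey plastic bin, 150 mm deep (x) x 190 mm wide (y), walls and floor 4 mm, 0.55 to 0.8 kg loaded. Origin: centre of the underside; x points to the far (leading) end that enters the shelf first, z up. Near wall (x = -75) plain, 55 mm high, for pushing; side walls 55 mm high in the near half, 85 mm in the far half; far wall 85 mm high with an upright tab in its middle.
- bin_tab (a point): Grip point of the bin's tab. The tab is 10 mm thick (bin x = 65 to 75), 60 mm wide along y and reaches up to z = 115; this point is in the middle of its thickness and width at z = 101 (16 mm above the far wall's rim). Pinch it along the bin's x.
- bin_lead (a point): Middle of the bin's far (leading) bottom edge, at x = +75, z = 0 of the bin.
- bin_trail (a point): Middle of the bin's near (trailing) bottom edge, at x = -75, z = 0 of the bin. Once half of the bin is past the lip it tips far end down over the lip by its own weight, unless fingers pressed on the near wall hold the near end down by friction: the force then climbs, and easing off frees it. Fingers that rise a little as they push help it up.
- shelf: White melamine shelf fixed on the worktop. Origin: on the worktop, at the front face of the empty bay's lip, mid-width; x points into the bay, z up. Bay 204 mm wide between side walls 88 mm high and 16 thick, starting at x = 0; base board's top at z = 12. An upper board (z = 194 to 210) covers it from x = 110 to 232; before that it is open above. The left bay (centre y = 220) holds a like bin.
- lip: The raised lip across the mouth of the empty bay: rigid strip, x = 0 to 12, 204 mm long, top at z = 18, so 6 mm above the base board; same origin and axes as the shelf. Pressing the bin on it with more than 25 N counts as ramming. Pushing fingers that sag under load press the bin down, which adds to its sliding force.
- stop_rail: Rail at the back of the bay with two rubber stops on screws; same origin and axes as the shelf. The stops' faces, both alike and not measured, lie anywhere from x = 168 to 190; the bin's far wall meets them after its near edge has dropped behind the lip. Together they give 6 N/mm for 4 mm, then are hard. 3 N on them, besides the 2 to 9 N of sliding, held a moment seats the bin; 20 N is ramming.
- teether: Coral silicone ring, 68 mm across, 13 mm thick, in the bin. Origin: centre of its underside.
- rattle: Beech block rattle, 36 mm cube, in the bin. Origin: centre of its underside.
- cap: Mint plastic bottle cap, 38 mm across, 16 mm high, in the bin. Origin: centre of its underside.
- tin: Closed aluminium baby food container with hinged lid, 91 x 61 x 39 mm, in the bin. Origin: centre of its underside.
- bottle: Baby bottle with mint cap, 58 mm across, 150 mm high, standing on the worktop: leave alone. Origin: centre of its underside.
- bowl: Blue bowl, 116 mm across, 45 mm high, standing on the worktop: leave alone. Origin: centre of its underside.
- beaker: Yellow beaker with a handle, 68 mm across, 75 mm high, standing on the worktop: leave alone. Origin: centre of its underside.
- jar: Amber jar with white cap, 62 mm across, 75 mm high, standing on the worktop: leave alone. Origin: centre of its underside.
There are look-alikes about, which are no part of the job. What is meant by the teether is not green, and is the larger of those in its own colour.

How it is judged:
By the outcome, as a careful person would: the job done as asked, in the order asked, and still so for the second after the job is handed in, with the robot touching nothing.
It also fails if it takes over 72 s, if anything falls off the work surface, if the arm or the gripper's body presses on something with over 40 N, if the wrist force passes 120 N, or if a joint passes its speed limit or range.

## Robot

A 6-joint arm with a two-finger parallel gripper is mounted at the origin on the work surface. World frame = base frame: x ahead of the robot, y to its left, z up, the work surface at z = 0. Lengths are in mm, angles in rad, forces in N, time in s.
With the tool pointing down it reaches from about 350 to 775 mm from the base axis. Payload 7.3 kg.
Tool frame: the origin (TCP) lies at the very end of the fingers, on their centre line; the grasp point (between the pads) lies 19 mm behind it; z points along the fingers, y is the line along which they close (so a half turn about z gives the same grasp; the last joint's range is limited). The gripper opens to 92 mm and grips with 3 to 60 N. Pads are 19 mm wide; open, the fingers measure 130 mm over their backs; the gripper's body (75 mm by 190 mm) begins 47 mm behind the grasp point.
Start: joints at [-1.478, 0.342, 1.524, -0, 1.275, -0.146], TCP at [124.203, -510.116, 226.741] pointing down, gripper open.
Joint ranges: [-2.53, 2.53], [-0.77, 2.02], [0.04, 2.7], [-1, 4.14], [0.28, 2.66], [-3.11, 3.11]. Speed limits (rad/s): [2.57, 2.57, 3.14, 3.14, 3.14, 3.14].

## Interface

Orientations are given as [roll, pitch, yaw] about the fixed x, y, z axes, in that order (R = Rz(yaw) Ry(pitch) Rx(roll)).
In Python, from plant import get_obs, vision, workorder gives the robot as it stands.
- The arm moves only by the shell command python3 -m pendant 'ROWS' [OPENING]. ROWS is a JSON object of lists of equal length, an entry for each row: "dp": the shift along the tool's x, y, z in m, a list of three; "rotation": the turn, a rotation vector about the tool's x, y, z in rad, a list of three. A call has 1 to 8 rows; each row is the pose to reach, as a shift and turn from the pose commanded when the call began, along the tool's axes at that moment; what a row does not reach only later rows make up. A row lasts 1/8 s, in which the tool goes at most 62.5 mm and 10.7 degrees, less where a joint would pass 70% of its speed; a pose out of reach is approached as far as the arm can. A call with a gripper value outside its range is refused whole. OPENING is the finger opening in m, from 0 to 0.0918, set as the call begins (- or left out, the last holds). The fingers move at their own pace and stop on an object; the grip force is fixed at half the most. Time passes only in rows, so rows that repeat a pose let the fingers close. It gives the time, the measured TCP pose, the force, the opening and the grip force at its end, in the units of the state.
- get_obs(): the state, without advancing time (a new reading comes with each control period).
- vision.capture(name): name is "side" or "top" or "wrist"; returns a dict with "pixels" (420x560x3 uint8, red, green, blue), "vfov" (degrees; the focal length in pixels is half the picture's height over the tangent of half this angle, whatever the lens; pixels are square), "cx", "cy" (the principal point, pixels), "pose" (4x4, takes a point from camera to world coordinates); the wrist camera has in their place "T_tool_cam" (4x4, takes a point from camera to tool coordinates, whose origin is the TCP and whose axes are the flange's). Camera axes: x right, y up, looking along -z (the intrinsics and any distortion apply to the point x, -y, -z); pixel columns grow to the right and rows downward; lengths in mm; the calibration is good to about 2 mm. A picture is of the moment at which its call begins: read the wrist's pose just before it. There is no depth.
- workorder.close_job(): hands the job in; it is judged then, once.
The state is a dict: "time": time; "joint_positions": joint angles; "dq": joint speeds; "tau": joint torques, N m; "tool_pos": TCP position; "tcp_rot": TCP orientation; "contact_force": force on the tool from outside, world axes, zero at the start; "moment": the same for the moment, N m; "grip_width": finger opening in mm; "finger_force": force on a finger pad.
Only numpy, scipy, OpenCV 4.12 (cv2) and the standard library are available. Lean on these libraries where they do the work, as an engineer would, in place of code of your own. Each camera call takes 0.05 s, during which the arm holds its last target. There are 200 camera calls.

## Working session

There is one attempt and no reset: what is moved stays moved. The work goes in short steps, Python scripts to look and compute and a shell command to move; the robot and the scene stay as the last step left them, time stands still between calls to the robot, and variables do not carry over. Pictures are saved under pics/ and viewed, at most 10 in all, crops included, and the job is handed in when it is done.

```bash
mkdir -p pics; ls
python3 - <<'E'
from plant import get_obs, vision
import cv2,numpy as np
o=get_obs();print({k:np.round(v,3).tolist() for k,v in o.items()})
for n in("side","top"):
    c=vision.capture(n);cv2.imwrite(f"pics/{n}0.png",c["pixels"][:,:,::-1])
    print(n,{k:(np.round(v,4).tolist()) for k,v in c.items() if k!="pixels"})
E
```

```text
pics
{'time': 0.0, 'joint_positions': [-1.478, 0.343, 1.525, -0.0, 1.275, -0.146], 'dq': [0.001, -0.001, 0.0, -0.0, -0.001, 0.001], 'tau': [0.003, -43.124, -24.422, 0.072, 0.056, -0.0], 'tool_pos': [124.155, -509.669, 226.027], 'tcp_rot': [-3.14, -0.0, 0.239], 'contact_force': [0.574, 0.542, 0.119], 'moment': [-0.038, -0.064, 0.024], 'finger_force': 0.0, 'grip_width': 91.748}
side {'vfov': 53.0951, 'cx': 278.9416, 'cy': 211.5806, 'pose': [[-0.9805, 0.152, -0.1245, 342.0898], [-0.1956, -0.6973, 0.6896, 745.9761], [0.0181, 0.7005, 0.7134, 865.7765], [0.0, 0.0, 0.0, 1.0]]}
top {'vfov': 52.3075, 'cx': 272.876, 'cy': 203.5562, 'pose': [[0.0119, 0.9869, -0.1606, 293.7458], [-0.9996, 0.0158, 0.0233, 4.7255], [0.0255, 0.1603, 0.9867, 1334.1701], [0.0, 0.0, 0.0, 1.0]]}
```

View pics/side0.png

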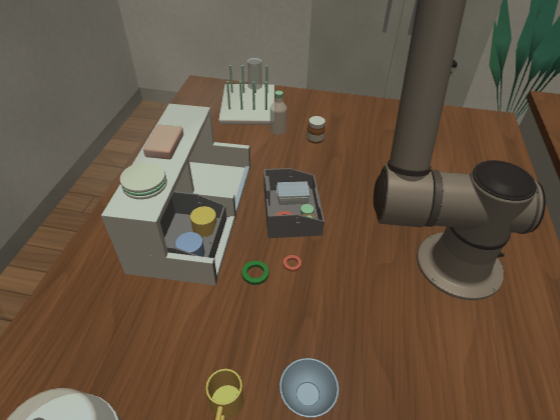

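View pics/top0.png

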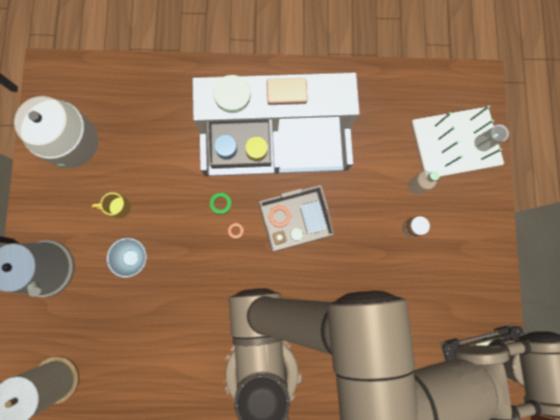

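The side view shows the bin at about (293,202) and the empty bay at (220,180). In the top view the bin is at (297,218) with its tab near (292,192), and the bay is at (310,145). Next I'll enlarge both.

Run:
```python
import cv2
a=cv2.imread("pics/top0.png")[110:255,190:370];cv2.imwrite("pics/topc.png",cv2.resize(a,None,fx=4,fy=4,interpolation=cv2.INTER_CUBIC))
a=cv2.imread("pics/side0.png")[125:275,155:345];cv2.imwrite("pics/sidec.png",cv2.resize(a,None,fx=4,fy=4,interpolation=cv2.INTER_CUBIC))
```

```text
(no output)
```

View pics/topc.png

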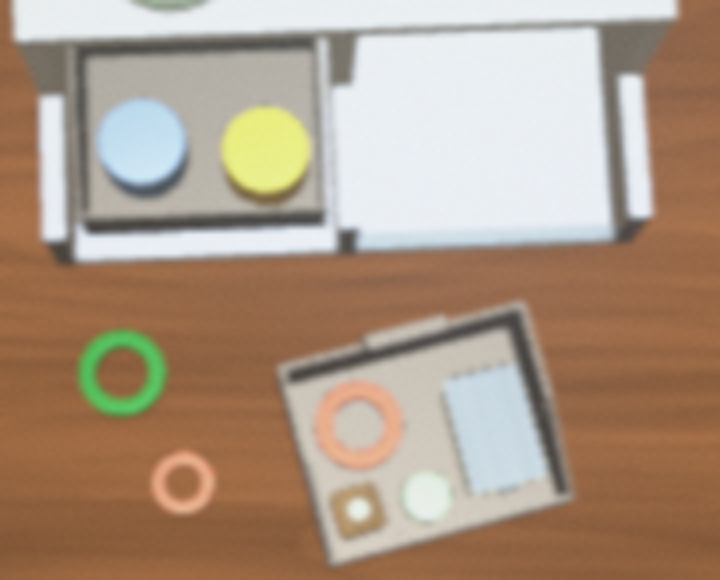

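View pics/sidec.png

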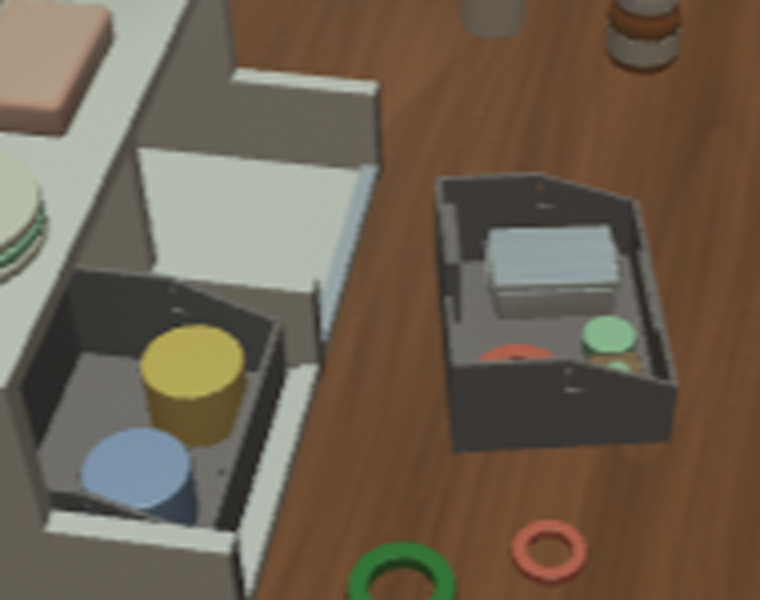

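The top crop shows the bin's far rim corners at (278,367) and (523,303), near corners at (333,563) and (573,497), and the tab top between (365,342) and (447,320). The lip is the bluish strip at v≈230-248. The side crop shows the lip strip from (375,167) to (322,330) and the bin's rim corners. Next I'll cast rays.

```bash
cat > h.py <<'E'
import numpy as np
from plant import get_obs, vision
from scipy.spatial.transform import Rotation as R
def T_tool():
    o=get_obs();T=np.eye(4);T[:3,:3]=R.from_euler('xyz',o["tcp_rot"]).as_matrix();T[:3,3]=o["tool_pos"];return T
def ray(c,uv,P=None):
    P=c["pose"] if P is None else P
    f=c["pixels"].shape[0]/2/np.tan(np.radians(c["vfov"])/2)
    d=np.array([(uv[0]-c["cx"])/f,-(uv[1]-c["cy"])/f,-1.]);P=np.array(P)
    return P[:3,3],P[:3,:3]@d
def onz(r,z): return r[0]+r[1]*(z-r[0][2])/r[1][2]
def tri(rs):
    A=np.zeros((3,3));b=np.zeros(3)
    for p,d in rs:
        d=d/np.linalg.norm(d);M=np.eye(3)-np.outer(d,d);A+=M;b+=M@p
    x=np.linalg.solve(A,b);return x,max(np.linalg.norm(np.cross(x-p,d/np.linalg.norm(d))) for p,d in rs)
E
python3 - <<'E'
from h import *
np.set_printoptions(precision=1,suppress=True)
t=vision.capture("top");s=vision.capture("side")
T=lambda u,v:ray(t,(190+(u+.5)/4-.5,110+(v+.5)/4-.5))
S=lambda u,v:ray(s,(155+(u+.5)/4-.5,125+(v+.5)/4-.5))
for n,z,a in [("farL",85,(278,367)),("farR",85,(523,303)),("nearL",55,(333,563)),("nearR",55,(573,497)),("tabL",115,(365,342)),("tabR",115,(447,320)),
 ("lipL",18,(357,250)),("lipR",18,(613,241)),("wallRf_in",88,(630,218)),("wallRf_out",88,(652,218)),("divf",88,(337,228)),("divfR",88,(354,230)),("lipbackL",18,(357,233)),("lipbackR",18,(609,224)),("boardL",210,(15,40)),("boardR",210,(675,18))]:
    print(n,onz(T(*a),z))
print("side")
for n,z,a in [("farL",85,(452,364)),("farR",85,(437,180)),("nearL",55,(675,385)),("nearR",55,(633,203)),("lipR",18,(378,167)),("lipMid",18,(325,330)),("wallRf",88,(378,82))]:
    print(n,onz(S(*a),z))
for n,a,b in [("farL",(278,367),(452,364)),("farR",(523,303),(437,180)),("nearL",(333,563),(675,385)),("nearR",(573,497),(633,203)),("lipR",(613,241),(378,167)),("wallRf",(630,218),(378,82))]:
    print("tri",n,*tri([T(*a),S(*b)]))
E
```

```text
farL [503.   16.1  85. ]
farR [ 554.4 -166.1   85. ]
nearL [360.7 -27.1  55. ]
nearR [ 412.5 -207.    55. ]
tabL [517.4 -46.9 115. ]
tabR [ 534.6 -106.5  115. ]
lipL [608.9 -44.1  18. ]
lipR [ 619.8 -247.2   18. ]
wallRf_in [ 620.5 -246.9   88. ]
wallRf_out [ 620.8 -263.6   88. ]
divf [608.7 -26.3  88. ]
divfR [607.4 -39.1  88. ]
lipbackL [622.6 -43.9  18. ]
lipbackR [ 633.6 -244.2   18. ]
boardL [706.1 198.7 210. ]
boardR [ 731.7 -255.9  210. ]
side
farL [503.9  11.8  85. ]
farR [ 553.9 -165.8   85. ]
nearL [361.5 -29.   55. ]
nearR [ 414.7 -206.4   55. ]
lipR [ 621.  -249.5   18. ]
lipMid [613.4 -64.8  18. ]
wallRf [ 622.9 -266.2   88. ]
tri farL [502.6  16.   89.4] 0.3821752887616391
tri farR [ 554.3 -166.2   84.7] 0.2333160097019643
tri nearL [361.1 -27.1  56.9] 0.43553679439925064
tri nearR [ 413.7 -207.2   54.3] 1.116456636502917
tri lipR [ 619.8 -246.7   20.2] 0.48733372711459066
tri wallRf [ 616.2 -243.4  105.5] 0.31907555570193397
```

Both views agree to about 2 mm:
- **Bin:** centre about (457.6,-96), yaw about 0.28. Tab grip point about (525,-77,101).
- **Shelf:** lip mid about (614.5,-145.7), yaw about 0.055.

The first move takes the tool above the tab.

```bash
cat >> h.py <<'E'
def go(pos,rpy):
    "dp (m) and rotvec in tool axes from the measured pose to a world pose"
    T=T_tool();A=T[:3,:3]
    print("dp",np.round(A.T@(np.array(pos)-T[:3,3])/1000,4),"rot",np.round((R.from_matrix(A).inv()*R.from_euler('xyz',rpy)).as_rotvec(),4))
E
python3 -m pendant '{"dp":[[0.492,-0.326,0.037],[0.492,-0.326,0.037],[0.492,-0.326,0.037],[0.492,-0.326,0.037],[0.492,-0.326,0.037],[0.492,-0.326,0.037],[0.492,-0.326,0.037],[0.492,-0.326,0.037]],"rotation":[[0,0,-0.18],[0,0,-0.36],[0,0,-0.54],[0,0,-0.72],[0,0,-0.9],[0,0,-1.08],[0,0,-1.26],[0,0,-1.44]]}' 0.06
python3 -c "
from h import *
go((525,-77,190),(np.pi,0,1.85)); print(get_obs()['joint_positions'])"
```

```text
time: 1.2
tool_pos: [464.4, -142.2, 195.4]
tcp_rot: [3.141, 0.0, 1.685]
contact_force: [0.1, -1.9, 0.8]
grip_width: 59.8
finger_force: 0.0
dp [0.0579 0.0676 0.0054] rot [ 0.0003  0.0005 -0.1652]
[-4.54954732e-01  2.99521931e-01  1.67864049e+00 -2.55999777e-04
  1.16290469e+00 -5.68822350e-01]
```

```bash
python3 -m pendant '{"dp":[[0.029,0.034,0.0027],[0.058,0.0676,0.0054],[0.058,0.0676,0.0054],[0.058,0.0676,0.0054]],"rotation":[[0,0,-0.085],[0,0,-0.165],[0,0,-0.165],[0,0,-0.165]]}'
python3 - <<'E'
from h import *
import cv2
T=T_tool();c=vision.capture("wrist");cv2.imwrite("pics/w1.png",c["pixels"][:,:,::-1])
np.savez("w1.npz",P=T@c["T_tool_cam"]);print({k:np.round(v,3).tolist() for k,v in c.items() if k!="pixels"})
f=210/np.tan(np.radians(c["vfov"])/2);Q=np.linalg.inv(T@c["T_tool_cam"])
for p in [(525,-77,101),(526,-76,115),(517.4,-46.9,115),(534.6,-106.5,115)]:
    q=Q@np.r_[p,1];print(p,c["cx"]-f*q[0]/q[2],c["cy"]+f*q[1]/q[2])
E
```

```text
time: 1.7
tool_pos: [523.6, -79.1, 189.7]
tcp_rot: [-3.141, -0.0, 1.844]
contact_force: [-0.3, -0.5, -0.1]
grip_width: 60.2
finger_force: 0.0
{'vfov': 63.744, 'cx': 274.287, 'cy': 208.377, 'T_tool_cam': [[-0.001, 0.956, 0.294, 80.128], [1.0, 0.001, 0.001, -1.041], [0.0, 0.294, -0.956, -159.136], [0.0, 0.0, 0.0, 1.0]]}
(525, -77, 101) 278.460075973309 211.06163395265744
(526, -76, 115) 280.35153614376185 215.94222723465126
(517.4, -46.9, 115) 279.9042666763501 174.98109556182547
(534.6, -106.5, 115) 280.26121245268195 255.6727117534833
```

View pics/w1.png

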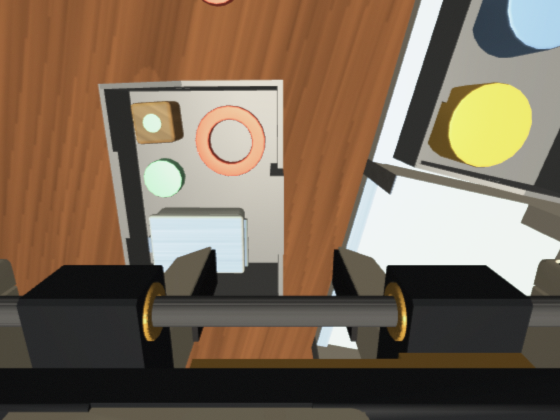

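The wrist view shows the tab top at u≈271–286 with the far wall vertical, so yaw is aligned and the pads' centre is about 2 mm off. Contents are the teether at (231,140), rattle (153,123), cap (163,178) and tin (197,243). I'll descend and grip.

```bash
python3 -m pendant '{"dp":[[0.001,0.002,0.03],[0.001,0.002,0.06],[0.001,0.002,0.085],[0.001,0.002,0.098],[0.001,0.002,0.104],[0.001,0.002,0.1057],[0.001,0.002,0.1057]],"rotation":[[0,0,0],[0,0,0],[0,0,0],[0,0,0],[0,0,0],[0,0,0],[0,0,0]]}' 0.034
python3 -m pendant '{"dp":[[0,0,0],[0,0,0],[0,0,0],[0,0,0],[0,0,0],[0,0,0]],"rotation":[[0,0,0],[0,0,0],[0,0,0],[0,0,0],[0,0,0],[0,0,0]]}' 0.005
python3 -c "
from h import *
print(get_obs()['moment'])"
```

```text
time: 2.62
tool_pos: [526.2, -77.7, 85.0]
tcp_rot: [3.141, 0.001, 1.844]
contact_force: [0.0, -0.1, -0.7]
grip_width: 33.9
finger_force: 0.0
time: 3.38
tool_pos: [525.4, -77.5, 84.5]
tcp_rot: [-3.141, 0.0, 1.844]
contact_force: [-5.2, -1.3, 4.8]
grip_width: 9.8
finger_force: 30.0
[-0.18976412  0.67446376  0.14776114]
```

```bash
python3 -m pendant '{"dp":[[0,-0.0017,-0.0029],[0,-0.0036,-0.0058],[0,-0.0056,-0.0086],[0,-0.0076,-0.0113],[0,-0.0095,-0.014],[0,-0.0115,-0.0168],[0,-0.0134,-0.0194],[0,-0.0153,-0.022]],"rotation":[[-0.02,0,0],[-0.04,0,0],[-0.06,0,0],[-0.08,0,0],[-0.1,0,0],[-0.12,0,0],[-0.14,0,0],[-0.16,0,0]]}'
python3 -c "
from h import *
go((581,-147.5,106.5),(np.pi-.16,0,1.626)); print(get_obs()['moment'])"
```

```text
time: 4.38
tool_pos: [510.8, -81.6, 106.5]
tcp_rot: [2.981, 0.0, 1.844]
contact_force: [1.3, -1.6, -2.6]
grip_width: 9.6
finger_force: 30.0
dp [-0.0823  0.0492  0.008 ] rot [ 0.0011 -0.0347  0.2151]
[-0.1807216   0.04106123  0.05627404]
```

```bash
python3 -m pendant '{"dp":[[-0.0058,0.0034,0.0006],[-0.0165,0.0098,0.0016],[-0.0288,0.0172,0.0028],[-0.0411,0.0246,0.004],[-0.0535,0.032,0.0052],[-0.0658,0.0394,0.0064],[-0.0765,0.0458,0.0074],[-0.0823,0.0492,0.008]],"rotation":[[0,-0.0024,0.0151],[0,-0.007,0.043],[0,-0.012,0.0753],[0,-0.0174,0.1075],[0,-0.0226,0.14],[0,-0.0278,0.172],[0,-0.0323,0.2],[0.001,-0.0347,0.2151]]}'
python3 - <<'E'
from h import *
import cv2
o=get_obs();print(o['tool_pos'],o['tcp_rot'],o['contact_force'],o['moment'])
T=T_tool();a=[]
for n,(x,y,w,h) in {"top":(240,110,130,130),"side":(190,120,130,130)}.items():
    c=vision.capture(n);cv2.imwrite(f"pics/{n}2.png",c["pixels"][:,:,::-1])
    a.append(cv2.resize(c["pixels"][y:y+h,x:x+w,::-1],(400,400),interpolation=cv2.INTER_CUBIC))
cv2.imwrite("pics/b2.png",np.hstack(a))
E
```

```text
time: 5.38
tool_pos: [581.9, -148.0, 106.2]
tcp_rot: [2.983, 0.0, 1.624]
contact_force: [-0.8, 1.3, -4.5]
grip_width: 10.2
finger_force: 30.0
[ 581.85452562 -148.01139345  106.1504009 ] [2.98250147e+00 2.33409213e-04 1.62448035e+00] [-0.79472775  1.29465873 -4.53921684] [ 0.12705711  0.38513712 -0.03616226]
```

View pics/b2.png

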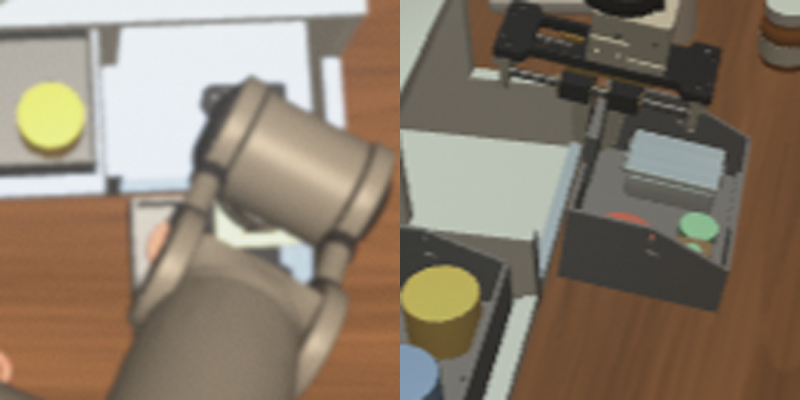

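The combined view shows the bin squared up before the lip with its far end raised. The left far rim corner is at side-pane (178,210) and top-pane (131,197), and the left bottom edge runs from (162,275) to (318,310). I'll check lateral position and height.

Run:
```python
from h import *
np.set_printoptions(precision=1,suppress=True)
t=vision.capture("top");s=vision.capture("side")
k=400/130
S=lambda u,v:ray(s,(190+(u+.5)/k-.5,120+(v+.5)/k-.5))
T=lambda u,v:ray(t,(240+(u+.5)/k-.5,110+(v+.5)/k-.5))
c,sn=np.cos(.055),np.sin(.055)
def sh(p): d=p-np.array([614.4,-145.7,0]);return np.array([c*d[0]+sn*d[1],-sn*d[0]+c*d[1],d[2]])
x,e=tri([T(131,197),S(178,210)]);print("far rim L (shelf)",sh(x),e)
for n,r,z in [("rimTop",T(131,197),107.8),("rimSide",S(178,210),107.8),("leadSide",S(162,275),24),("trailSide",S(318,310),0)]: print(n,sh(onz(r,z)))
# predicted
B=R.from_euler('zy',[get_obs()['tcp_rot'][2]-np.pi/2,-.159]).as_matrix()
tcp=get_obs()['tool_pos'];o=tcp-B@[70,0,84.5]
for n,p in [("rim",(75,95,85)),("lead",(75,95,0)),("trail",(-75,95,0))]: print("pred",n,sh(o+B@p))
go((620,-145.5,107),(np.pi-.16,0,1.626))
```

```text
far rim L (shelf) [-32.3  96.9 113.3] 4.615540073544017
rimTop [-26.3  96.6 107.8]
rimSide [-35.7  92.1 107.8]
leadSide [-17.6  91.3  24. ]
trailSide [-162.4   89.7    0. ]
pred rim [-27.7  94.8 107.1]
pred lead [-14.3  94.1  23.1]
pred trail [-162.4   94.    -0.6]
dp [0. 0. 0.] rot [0. 0. 0.]
```

```bash
python3 -m pendant '{"dp":[[0,0.003,-0.0007],[0,0.008,0],[0,0.013,0.001],[0,0.018,0.002],[0,0.023,0.0028],[0,0.028,0.0036],[0,0.033,0.0043],[0,0.0357,0.0047]],"rotation":[[0,0,0],[0,0,0],[0,0,0],[0,0,0],[0,0,0],[0,0,0],[0,0,0],[0,0,0]]}'
python3 - <<'E'
from h import *
o=get_obs();print(o['tool_pos'],o['tcp_rot'],o['contact_force'],o['moment'])
E
```

```text
time: 6.58
tool_pos: [617.6, -145.4, 107.3]
tcp_rot: [2.982, 0.0, 1.626]
contact_force: [-0.2, -0.3, -5.9]
grip_width: 9.5
finger_force: 30.0
[ 617.55157746 -145.40368174  107.25759439] [2.98247013e+00 2.09666512e-04 1.62597396e+00] [-0.17659989 -0.33543426 -5.94081451] [ 0.00046282 -0.18908654 -0.01601801]
```

```bash
python3 -m pendant '{"dp":[[0,0.0004,0.0007],[0,0.0008,0.0014],[0,0.0012,0.0021],[0,0.0016,0.0028],[0,0.0016,0.0028]],"rotation":[[0.005,0,0],[0.01,0,0],[0.015,0,0],[0.019,0,0],[0.019,0,0]]}'
python3 -m pendant '{"dp":[[0,0.0002,0.0004],[0,0.0004,0.0007],[0,0.0006,0.0011],[0,0.0006,0.0011]],"rotation":[[0.0025,0,0],[0.005,0,0],[0.008,0,0],[0.008,0,0]]}'
```

```text
time: 7.2
tool_pos: [619.3, -145.3, 104.7]
tcp_rot: [3.002, 0.0, 1.626]
contact_force: [-1.0, 0.8, -6.3]
grip_width: 9.7
finger_force: 30.0
time: 7.7
tool_pos: [620.0, -145.3, 103.9]
tcp_rot: [3.01, 0.0, 1.626]
contact_force: [-0.7, -0.6, -5.6]
grip_width: 9.8
finger_force: 30.0
```

```bash
python3 -m pendant '{"dp":[[0,0.0004,0.0007],[0,0.0008,0.0014],[0,0.0008,0.0014]],"rotation":[[0.005,0,0],[0.01,0,0],[0.01,0,0]]}'
python3 -m pendant '{"dp":[[0,0.0004,0.0007],[0,0.0008,0.0014],[0,0.0008,0.0014]],"rotation":[[0.005,0,0],[0.01,0,0],[0.01,0,0]]}'
```

```text
time: 8.07
tool_pos: [621.2, -145.3, 103.7]
tcp_rot: [3.019, 0.001, 1.626]
contact_force: [-3.2, 0.5, 6.6]
grip_width: 9.6
finger_force: 30.0
time: 8.45
tool_pos: [622.2, -145.2, 103.6]
tcp_rot: [3.028, 0.001, 1.626]
contact_force: [-6.2, 1.7, 12.9]
grip_width: 9.9
finger_force: 30.0
```

```bash
python3 -m pendant '{"dp":[[0,-0.0005,-0.0008],[0,-0.001,-0.0018],[0,-0.001,-0.0018]],"rotation":[[-0.006,0,0],[-0.013,0,0],[-0.013,0,0]]}'
python3 -m pendant '{"dp":[[0,0,0],[0,0,0],[0,0,0],[0,0,0]],"rotation":[[0,0,0],[0,0,0],[0,0,0],[0,0,0]]}' 0.034
```

```text
time: 8.82
tool_pos: [620.9, -145.3, 103.8]
tcp_rot: [3.016, 0.001, 1.626]
contact_force: [-3.1, 1.7, 6.9]
grip_width: 10.1
finger_force: 30.0
time: 9.32
tool_pos: [620.8, -145.3, 102.7]
tcp_rot: [3.017, 0.0, 1.626]
contact_force: [0.1, -0.3, -0.4]
grip_width: 33.1
finger_force: 0.0
```

```bash
python3 -m pendant '{"dp":[[0,0,-0.01],[0,0,-0.03],[0,0,-0.06],[0,0,-0.09],[0,0,-0.11],[0,0,-0.11]],"rotation":[[0,0,0],[0,0,0],[0,0,0],[0,0,0],[0,0,0],[0,0,0]]}'
python3 -c "
from h import *
go((435,-155.5,200),(np.pi,0,1.626));go((435,-155.5,200),(np.pi,0,3.197)); print(get_obs()['joint_positions'])"
```

```text
time: 10.07
tool_pos: [607.8, -146.3, 214.5]
tcp_rot: [3.012, 0.002, 1.626]
contact_force: [-0.1, -0.2, 1.2]
grip_width: 34.1
finger_force: 0.0
dp [ 0.0004 -0.1735 -0.0079] rot [0.1292 0.0021 0.    ]
dp [ 0.0004 -0.1735 -0.0079] rot [ 0.0998  0.1032 -1.5686]
[-0.38599203  0.46530916  1.37353215  0.05732237  1.18547349 -0.45965379]
```

```bash
python3 -m pendant '{"dp":[[0,-0.03,-0.001],[0,-0.06,-0.003],[0,-0.09,-0.004],[0,-0.12,-0.005],[0,-0.15,-0.007],[0,-0.165,-0.0075],[0,-0.173,-0.008],[0,-0.1735,-0.008]],"rotation":[[0.011,0.0115,-0.174],[0.022,0.023,-0.348],[0.033,0.034,-0.522],[0.044,0.046,-0.697],[0.055,0.057,-0.871],[0.066,0.069,-1.045],[0.078,0.08,-1.22],[0.089,0.092,-1.394]]}' 0.09
python3 -c "
from h import *
go((435,-155.5,100),(np.pi,0,3.197)); print(get_obs()['joint_positions'])"
```

```text
time: 11.08
tool_pos: [433.2, -155.3, 197.6]
tcp_rot: [3.128, 0.004, 3.028]
contact_force: [0.2, -0.0, -0.9]
grip_width: 90.0
finger_force: 0.0
dp [-0.0014 -0.0013  0.0975] rot [ 0.0131  0.0049 -0.1693]
[-0.52074467  0.25194507  1.73968451  0.01515434  1.15187077 -1.98378128]
```

```bash
python3 -m pendant '{"dp":[[-0.001,-0.001,0.03],[-0.0014,-0.0013,0.06],[-0.0014,-0.0013,0.09],[-0.0014,-0.0013,0.0975],[-0.0014,-0.0013,0.0975]],"rotation":[[0.007,0.0025,-0.085],[0.0131,0.0049,-0.169],[0.0131,0.0049,-0.169],[0.0131,0.0049,-0.169],[0.0131,0.0049,-0.169]]}'
python3 - <<'E'
from h import *
import cv2
o=get_obs();print(o['tool_pos'],o['tcp_rot'],o['contact_force'])
a=[]
for n,(x,y,w,h) in {"top":(240,110,130,130),"side":(190,120,130,130)}.items():
    c=vision.capture(n);cv2.imwrite(f"pics/{n}3.png",c["pixels"][:,:,::-1])
    a.append(cv2.resize(c["pixels"][y:y+h,x:x+w,::-1],(400,400),interpolation=cv2.INTER_CUBIC))
cv2.imwrite("pics/b3.png",np.hstack(a))
E
```

```text
time: 11.7
tool_pos: [436.0, -155.7, 100.7]
tcp_rot: [-3.142, 0.001, -3.092]
contact_force: [-0.7, -0.2, -0.0]
grip_width: 90.1
finger_force: 0.0
[ 435.95371751 -155.69371743  100.66122961] [-3.14154786e+00  9.04019856e-04 -3.09184986e+00] [-0.67496686 -0.17449252 -0.04196489]
```

View pics/b3.png

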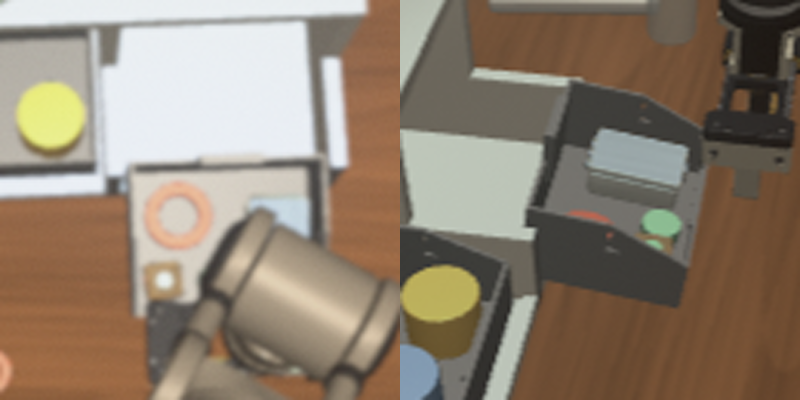

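The view shows the bin resting on the lip by itself. In the top pane the far rim corners are at (127,170) and (327,157), and the near left rim corner is at (135,315). In the side pane the near left bottom corner is at (278,305).

Run:
```python
from h import *
t=vision.capture("top");s=vision.capture("side");k=400/130
S=lambda u,v:ray(s,(190+(u+.5)/k-.5,120+(v+.5)/k-.5))
T=lambda u,v:ray(t,(240+(u+.5)/k-.5,110+(v+.5)/k-.5))
c,sn=np.cos(.055),np.sin(.055)
def sh(p): d=p-np.array([614.4,-145.7,0]);return np.round([c*d[0]+sn*d[1],-sn*d[0]+c*d[1],d[2]],1)
for n,r,z in [("farL",T(127,170),105),("farR",T(327,157),105),("nearL",T(135,315),54.5),("trailLside",S(278,305),0),("divR",T(105,189),88),("wallRin",T(329,166),88)]: print(n,sh(onz(r,z)))
go((452,-154.6,30),(np.pi,0,-3.0866))
```

```text
farL [  1.1  99.1 105. ]
farR [  6.9 -94.9 105. ]
nearL [-132.8   95.1   54.5]
trailLside [-125.1   89.3    0. ]
divR [-12.8 120.4  88. ]
wallRin [  2.2 -99.9  88. ]
dp [-0.0151  0.0009  0.0719] rot [-0.0017  0.0035 -0.0052]
```

```bash
python3 -m pendant '{"dp":[[-0.004,0.0009,0.02],[-0.008,0.0009,0.04],[-0.012,0.0009,0.06],[-0.015,0.0009,0.07],[-0.015,0.0009,0.072],[-0.015,0.0009,0.072]],"rotation":[[0,0.0017,-0.003],[-0.0017,0.0035,-0.005],[-0.0017,0.0035,-0.005],[-0.0017,0.0035,-0.005],[-0.0017,0.0035,-0.005],[-0.0017,0.0035,-0.005]]}'
python3 -m pendant '{"dp":[[-0.004,0,0],[-0.008,0,0],[-0.012,0,0],[-0.016,0,0],[-0.02,0,0],[-0.024,0,0],[-0.027,0,0],[-0.03,0,0]],"rotation":[[0,0,0],[0,0,0],[0,0,0],[0,0,0],[0,0,0],[0,0,0],[0,0,0],[0,0,0]]}'
```

```text
time: 12.65
tool_pos: [451.4, -154.3, 29.4]
tcp_rot: [3.141, -0.001, -3.087]
contact_force: [0.4, -0.7, 0.2]
grip_width: 89.8
finger_force: 0.0
time: 13.65
tool_pos: [479.2, -152.0, 28.6]
tcp_rot: [3.139, -0.006, -3.086]
contact_force: [-7.1, -1.0, 5.4]
grip_width: 89.9
finger_force: 3.7
```

```bash
python3 -m pendant '{"dp":[[-0.003,0,-0.001],[-0.007,0,-0.002],[-0.011,0,-0.0025],[-0.015,0,-0.003],[-0.019,0,-0.0035],[-0.023,0,-0.004],[-0.027,0,-0.0045],[-0.03,0,-0.005]],"rotation":[[0,0,0],[0,0,0],[0,0,0],[0,0,0],[0,0,0],[0,0,0],[0,0,0],[0,0,0]]}'
```

```text
time: 14.65
tool_pos: [511.0, -150.8, 33.8]
tcp_rot: [3.14, -0.003, -3.087]
contact_force: [-6.9, 0.1, 1.3]
grip_width: 90.3
finger_force: 3.2
```

```bash
python3 -m pendant '{"dp":[[-0.003,0,-0.0005],[-0.006,0,-0.001],[-0.009,0,-0.0015],[-0.012,0,-0.002],[-0.015,0,-0.003],[-0.018,0,-0.0035],[-0.021,0,-0.004],[-0.024,0,-0.0045]],"rotation":[[0,0,0],[0,0,0],[0,0,0],[0,0,0],[0,0,0],[0,0,0],[0,0,0],[0,0,0]]}'
```

```text
time: 15.65
tool_pos: [534.4, -149.6, 38.7]
tcp_rot: [3.14, -0.004, -3.087]
contact_force: [-9.8, -0.8, 8.0]
grip_width: 90.5
finger_force: 5.0
```

```bash
python3 -m pendant '{"dp":[[0.001,0,-0.002],[0.001,0,-0.004],[0.003,0,-0.004],[0.005,0,-0.004],[0.006,0,-0.004]],"rotation":[[0,0,0],[0,0,0],[0,0,0],[0,0,0],[0,0,0]]}'
python3 -m pendant '{"dp":[[-0.002,0,0],[-0.004,0,0],[-0.007,0,-0.0005],[-0.01,0,-0.001],[-0.013,0,-0.0015],[-0.016,0,-0.002]],"rotation":[[0,0,0],[0,0,0],[0,0,0],[0,0,0],[0,0,0],[0,0,0]]}'
```

```text
time: 16.27
tool_pos: [528.9, -149.9, 42.1]
tcp_rot: [3.14, -0.002, -3.087]
contact_force: [0.1, 1.3, 0.2]
grip_width: 90.0
finger_force: 0.0
time: 17.02
tool_pos: [544.5, -148.8, 43.9]
tcp_rot: [3.14, -0.004, -3.087]
contact_force: [-3.1, 0.7, -1.3]
grip_width: 89.9
finger_force: 1.2
```

```bash
python3 -m pendant '{"dp":[[-0.003,0,0],[-0.006,0,0],[-0.009,0,0],[-0.012,0,0],[-0.015,0,0],[-0.018,0,0],[-0.021,0,0],[-0.024,0,0]],"rotation":[[0,0,0],[0,0,0],[0,0,0],[0,0,0],[0,0,0],[0,0,0],[0,0,0],[0,0,0]]}'
python3 -m pendant '{"dp":[[-0.003,0,0],[-0.006,0,0],[-0.009,0,0],[-0.012,0,0],[-0.015,0,0],[-0.018,0,0],[-0.021,0,0],[-0.024,0,0]],"rotation":[[0,0,0],[0,0,0],[0,0,0],[0,0,0],[0,0,0],[0,0,0],[0,0,0],[0,0,0]]}'
python3 - <<'E'
from h import *
import cv2
a=[]
for n,(x,y,w,h) in {"top":(240,110,130,130),"side":(190,120,130,130)}.items():
    c=vision.capture(n);cv2.imwrite(f"pics/{n}4.png",c["pixels"][:,:,::-1])
    a.append(cv2.resize(c["pixels"][y:y+h,x:x+w,::-1],(400,400),interpolation=cv2.INTER_CUBIC))
cv2.imwrite("pics/b4.png",np.hstack(a))
E
```

```text
time: 18.02
tool_pos: [569.2, -147.7, 44.1]
tcp_rot: [3.14, -0.002, -3.087]
contact_force: [-2.1, -0.1, -1.3]
grip_width: 90.0
finger_force: 1.2
time: 19.02
tool_pos: [593.2, -146.4, 44.1]
tcp_rot: [3.14, -0.002, -3.087]
contact_force: [-2.6, 0.1, -2.0]
grip_width: 89.7
finger_force: 1.2
```

View pics/b4.png

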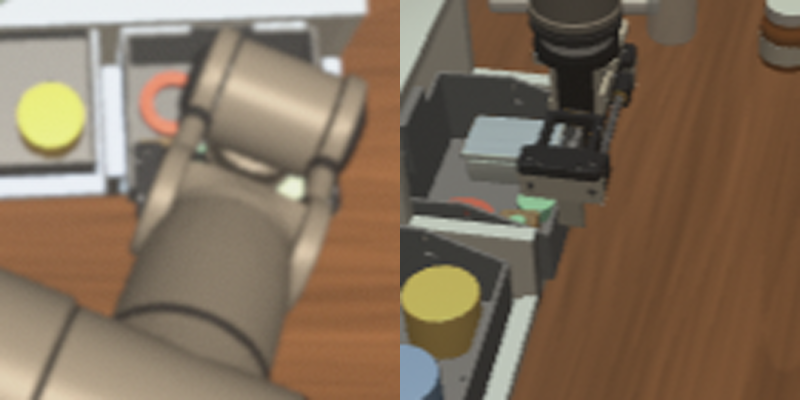

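The view shows the bin in the bay between the side walls, tipped over the lip, with its contents in place and the near end still just ahead of the lip. I'll continue more slowly.

```bash
python3 -m pendant '{"dp":[[-0.003,0,0],[-0.006,0,0],[-0.009,0,0],[-0.012,0,0],[-0.015,0,0],[-0.018,0,0],[-0.02,0,0],[-0.022,0,0]],"rotation":[[0,0,0],[0,0,0],[0,0,0],[0,0,0],[0,0,0],[0,0,0],[0,0,0],[0,0,0]]}'
python3 -m pendant '{"dp":[[-0.001,0,0],[-0.002,0,0],[-0.003,0,0],[-0.004,0,0],[-0.005,0,0]],"rotation":[[0,0,0],[0,0,0],[0,0,0],[0,0,0],[0,0,0]]}'
```

```text
time: 20.12
tool_pos: [615.0, -145.1, 44.0]
tcp_rot: [3.14, -0.002, -3.087]
contact_force: [-1.6, -0.4, -1.6]
grip_width: 89.9
finger_force: 1.2
time: 20.75
tool_pos: [620.0, -144.9, 44.1]
tcp_rot: [3.14, -0.002, -3.087]
contact_force: [-3.3, 0.0, -1.1]
grip_width: 89.9
finger_force: 1.4
```

```bash
for i in 1 2; do :; done; python3 -m pendant '{"dp":[[-0.0005,0,0],[-0.001,0,0],[-0.0015,0,0],[-0.002,0,0]],"rotation":[[0,0,0],[0,0,0],[0,0,0],[0,0,0]]}'
python3 -m pendant '{"dp":[[-0.0005,0,0],[-0.001,0,0],[-0.0015,0,0],[-0.002,0,0]],"rotation":[[0,0,0],[0,0,0],[0,0,0],[0,0,0]]}'
python3 -m pendant '{"dp":[[-0.0005,0,0],[-0.001,0,0],[-0.0015,0,0],[-0.002,0,0]],"rotation":[[0,0,0],[0,0,0],[0,0,0],[0,0,0]]}'
```

```text
time: 21.25
tool_pos: [621.9, -144.8, 44.1]
tcp_rot: [3.14, -0.002, -3.087]
contact_force: [-3.1, -0.7, -1.2]
grip_width: 89.9
finger_force: 1.5
time: 21.75
tool_pos: [623.9, -144.7, 44.1]
tcp_rot: [3.14, -0.002, -3.087]
contact_force: [-3.9, 0.1, 0.1]
grip_width: 90.1
finger_force: 1.6
time: 22.25
tool_pos: [625.9, -144.6, 44.1]
tcp_rot: [3.14, -0.002, -3.087]
contact_force: [-2.6, 0.0, -0.9]
grip_width: 90.4
finger_force: 1.8
```

```bash
python3 -m pendant '{"dp":[[-0.0005,0,0],[-0.001,0,0],[-0.0015,0,0],[-0.002,0,0]],"rotation":[[0,0,0],[0,0,0],[0,0,0],[0,0,0]]}'
python3 -m pendant '{"dp":[[-0.0005,0,0],[-0.001,0,0],[-0.0015,0,0],[-0.002,0,0]],"rotation":[[0,0,0],[0,0,0],[0,0,0],[0,0,0]]}'
```

```text
time: 22.75
tool_pos: [627.9, -144.5, 44.1]
tcp_rot: [3.14, -0.002, -3.087]
contact_force: [-3.6, -0.2, 1.4]
grip_width: 90.1
finger_force: 1.9
time: 23.25
tool_pos: [629.9, -144.3, 44.1]
tcp_rot: [3.14, -0.002, -3.087]
contact_force: [-3.5, -0.6, 0.8]
grip_width: 90.0
finger_force: 2.1
```

```bash
python3 -m pendant '{"dp":[[-0.0005,0,0],[-0.001,0,0],[-0.0015,0,0]],"rotation":[[0,0,0],[0,0,0],[0,0,0]]}'
```

```text
time: 23.62
tool_pos: [631.4, -144.3, 44.1]
tcp_rot: [3.14, -0.002, -3.087]
contact_force: [-4.4, -0.6, 1.8]
grip_width: 90.4
finger_force: 2.2
```

```bash
python3 -m pendant '{"dp":[[-0.0005,0,0],[-0.001,0,0],[-0.0015,0,0]],"rotation":[[0,0,0],[0,0,0],[0,0,0]]}'
python3 -m pendant '{"dp":[[-0.0005,0,0],[-0.001,0,0],[-0.0015,0,0]],"rotation":[[0,0,0],[0,0,0],[0,0,0]]}' | grep -E "pos|force"
```

```text
time: 24.0
tool_pos: [632.9, -144.2, 44.1]
tcp_rot: [3.14, -0.002, -3.087]
contact_force: [-4.5, -0.6, 2.2]
grip_width: 89.9
finger_force: 2.3
tool_pos: [634.4, -144.1, 44.1]
contact_force: [-4.7, -0.3, 3.2]
finger_force: 2.4
```

```bash
python3 -m pendant '{"dp":[[-0.0005,0,0],[-0.001,0,0],[-0.0015,0,0]],"rotation":[[0,0,0],[0,0,0],[0,0,0]]}'
```

```text
time: 24.75
tool_pos: [635.9, -144.0, 44.0]
tcp_rot: [3.14, -0.002, -3.087]
contact_force: [-5.5, -0.7, 3.3]
grip_width: 90.1
finger_force: 2.5
```

```bash
python3 -m pendant '{"dp":[[0.002,0,0],[0.004,0,0],[0.004,0,0]],"rotation":[[0,0,0],[0,0,0],[0,0,0]]}'|grep -E "pos|force"
python3 -m pendant '{"dp":[[-0.001,0,0],[-0.002,0,0],[-0.003,0,0],[-0.0035,0,0],[-0.004,0,0],[-0.0045,0,0]],"rotation":[[0,0,0],[0,0,0],[0,0,0],[0,0,0],[0,0,0],[0,0,0]]}'|grep -E "pos|force"
python3 - <<'E'
from h import *
import cv2
c=vision.capture("side");cv2.imwrite("pics/b5.png",cv2.resize(c["pixels"][110:240,150:310,::-1],None,fx=5,fy=4.6,interpolation=cv2.INTER_CUBIC))
E
```

```text
tool_pos: [632.1, -144.2, 44.0]
contact_force: [0.2, -0.3, 0.4]
finger_force: 0.0
tool_pos: [635.9, -144.0, 44.0]
contact_force: [-2.9, -0.2, 2.1]
finger_force: 1.6
```

View pics/b5.png

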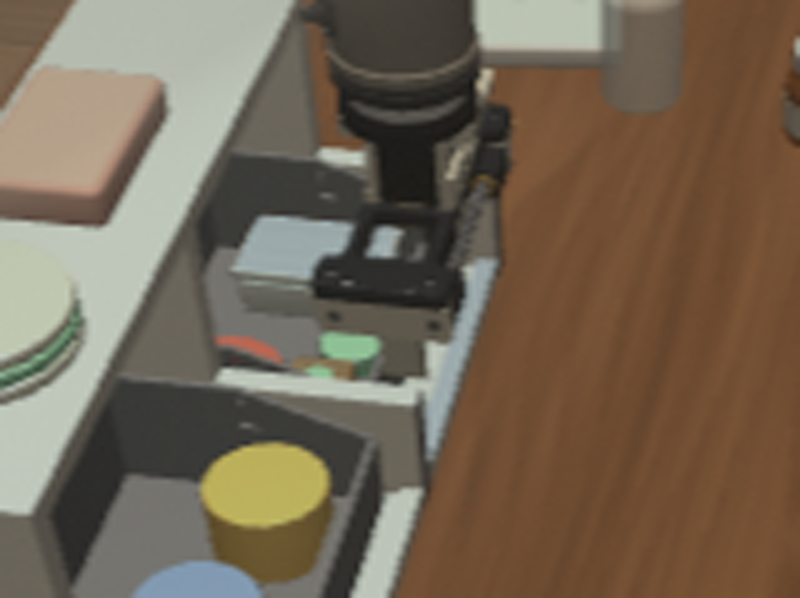

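The view shows the bin down behind the lip: the lip strip at (465,340) and the base board in front of the near wall are visible, and the contents are in place. I'll push on to the stops.

```bash
python3 -m pendant '{"dp":[[-0.0005,0,0],[-0.001,0,0],[-0.0015,0,0]],"rotation":[[0,0,0],[0,0,0],[0,0,0]]}'|grep -E "pos|force"
```

```text
tool_pos: [637.0, -144.0, 44.0]
contact_force: [-5.0, -0.2, 2.6]
finger_force: 2.5
```

```bash
python3 -m pendant '{"dp":[[-0.0005,0,0],[-0.001,0,0],[-0.0015,0,0]],"rotation":[[0,0,0],[0,0,0],[0,0,0]]}'|grep -E "pos|force"
```

```text
tool_pos: [638.5, -143.9, 44.0]
contact_force: [-4.5, 0.1, 2.9]
finger_force: 2.5
```

```bash
python3 -m pendant '{"dp":[[-0.0005,0,0],[-0.001,0,0]],"rotation":[[0,0,0],[0,0,0]]}'|grep -E "pos|force"
```

```text
tool_pos: [639.5, -143.8, 44.0]
contact_force: [-4.3, 0.8, 3.0]
finger_force: 2.5
```

```bash
python3 -m pendant '{"dp":[[-0.0005,0,0],[-0.001,0,0],[-0.0015,0,0]],"rotation":[[0,0,0],[0,0,0],[0,0,0]]}'|grep -E "pos|force"
```

```text
tool_pos: [641.0, -143.7, 44.0]
contact_force: [-5.6, 0.3, 3.2]
finger_force: 2.5
```

```bash
python3 -m pendant '{"dp":[[-0.0005,0,0],[-0.001,0,0]],"rotation":[[0,0,0],[0,0,0]]}'|grep -E "pos|force"
```

```text
tool_pos: [641.5, -143.7, 44.0]
contact_force: [-7.2, -1.1, 5.0]
finger_force: 3.8
```

```bash
python3 -m pendant '{"dp":[[-0.0005,0,0],[-0.001,0,0]],"rotation":[[0,0,0],[0,0,0]]}'|grep -E "pos|force"
```

```text
tool_pos: [641.8, -143.7, 44.0]
contact_force: [-11.5, -1.4, 6.0]
finger_force: 5.1
```

The stops are pressing: about 10.5 N total against about 5 N of sliding. I'll hold briefly, then back off.

```bash
python3 -m pendant '{"dp":[[0,0,0],[0,0,0],[0,0,0],[0,0,0],[0,0,0],[0,0,0]],"rotation":[[0,0,0],[0,0,0],[0,0,0],[0,0,0],[0,0,0],[0,0,0]]}'|grep -E "pos|force"
python3 -m pendant '{"dp":[[0.001,0,0],[0.003,0,0],[0.01,0,0],[0.03,0,0],[0.06,0,0],[0.1,0,0],[0.14,0,-0.02],[0.18,0,-0.05]],"rotation":[[0,0,0],[0,0,0],[0,0,0],[0,0,0],[0,0,0],[0,0,0],[0,0,0],[0,0,0]]}'
python3 -m pendant '{"dp":[[0.02,0.03,-0.03],[0.04,0.08,-0.08],[0.04,0.14,-0.12],[0.04,0.2,-0.12],[0.04,0.25,-0.12],[0.04,0.25,-0.12]],"rotation":[[0,0,0],[0,0,0],[0,0,0],[0,0,0],[0,0,0],[0,0,0]]}'
python3 - <<'E'
from h import *
import cv2
a=[]
for n,(x,y,w,h) in {"top":(240,80,130,130),"side":(170,110,130,130)}.items():
    c=vision.capture(n);a.append(cv2.resize(c["pixels"][y:y+h,x:x+w,::-1],(400,400),interpolation=cv2.INTER_CUBIC))
cv2.imwrite("pics/b6.png",np.hstack(a))
E
```

```text
tool_pos: [641.8, -143.7, 44.0]
contact_force: [-9.4, -0.2, 6.7]
finger_force: 4.8
time: 29.55
tool_pos: [462.4, -153.2, 94.2]
tcp_rot: [3.14, -0.003, -3.087]
contact_force: [0.3, -1.4, 0.4]
grip_width: 90.5
finger_force: 0.0
time: 30.3
tool_pos: [410.0, 97.5, 215.2]
tcp_rot: [3.14, -0.0, -3.08]
contact_force: [0.5, -0.8, -0.0]
grip_width: 90.4
finger_force: 0.0
```

View pics/b6.png

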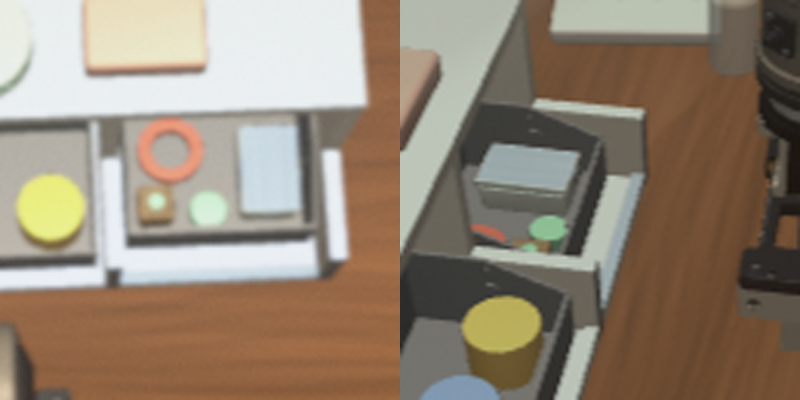

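The view shows the bin level and square behind the lip (near rim at v≈238 in the top pane), all four items inside it, and the robot clear.

```bash
python3 -m pendant '{"dp":[[0,0,0],[0,0,0]],"rotation":[[0,0,0],[0,0,0]]}' >/dev/null; python3 -c "
from plant import workorder
print(workorder.close_job())"
```

```text
the job is handed in; nothing more can be done
None
```

The bin is level and square behind the lip, pressed on the stops with about 5 N and released with all four items inside; the job was handed in at about 31 s, with no verdict returned.

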